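# Lock the fixture block's bayonet bolt

## Robot

A 7-joint arm with a two-finger parallel gripper is mounted at the origin on the work surface. World frame = base frame: x ahead of the robot, y to its left, z up, the work surface at z = 0. Lengths are in m, angles in degrees, forces in N, time in s.
With the tool pointing down it reaches from about 0.425 to 0.875 m from the base axis. Payload 4.7 kg.
Tool frame: the origin (TCP) lies midway between the tips of the shut fingers; the grasp point (between the pads) lies 19 mm behind it; z points along the fingers, x is the direction in which the jaws open and shut, and the axes are right-handed (so a half turn about z gives the same grasp; the last joint's range is limited). The gripper opens to 87 mm and grips with 3 to 60 N. Pads are 19 mm wide; open, the fingers measure 117 mm over their backs; the gripper's body (75 mm by 190 mm) begins 51 mm behind the grasp point.
Start: joints at [74.146, 18.392, -4.016, 83.108, 1.295, 78.541, -3.26], TCP at [0.186, -0.623, 0.223] pointing down, gripper open.
Joint ranges: [-163.93, 163.93], [-17.29, 119.83], [-79.2, 71.16], [3.27, 140.29], [-89.18, 269.18], [5.43, 117.66], [-154.24, 154.24]. Speed limits (degrees/s): [147.25, 147.25, 180, 180, 180, 180, 180].

## Interface

Orientations are given as [roll, pitch, yaw] about the fixed x, y, z axes, in that order (R = Rz(yaw) Ry(pitch) Rx(roll)).
In Python, from cell import env gives the robot as it stands.
- The arm moves only by the tool carry_out, never from a script. Its argument "plan" is a list of rows, each an object with "grip": the closure, from 0 (fully open) to 1 (shut); "dp": the shift along the tool's x, y, z in m, a list of three; "rotation": the turn, a rotation vector about the tool's x, y, z in degrees, a list of three. In form: [{"grip": grip, "dp": [dx, dy, dz], "rotation": [wx, wy, wz]}, ...]. A call has 1 to 8 rows; each row shifts and turns the pose as measured when the row begins, along the tool's axes as they then stand; what a row does not reach is not made up. A row lasts 1/12 s, in which the tool goes at most 41.7 mm and 7.16 degrees, less where a joint would pass 70% of its speed; a pose out of reach is approached as far as the arm can. A call is refused whole if a number of a shift passes 0.0417 or a number of a turn 7.16, either way. A call with a gripper value outside its range is refused whole. The fingers move at their own pace and stop on an object; "force" is the grip in N (left out, the last holds). Time passes only in rows, so rows that do not move let the fingers close. It gives the time, the measured TCP pose, the force and the opening at its end, in the units of the state.
- env.get_obs(): the state, without advancing time (a new reading comes with each control period).
- env.read_camera(name): name is "scene" or "top" or "wrist"; returns the picture (400x640x3 uint8, red, green, blue); there is no depth.
- env.camera_params(name): a dict with "fx", "fy", "cx", "cy" (pixels), "k1" (the pictures are not rectified: a ray, as slopes to the right and down, at radius r is drawn at 1 + k1 r^2 times it, then the intrinsics apply), "R" (3x3) and "t" (3): a world point X has camera coordinates R X + t. Camera axes: x right, y down, z forward; pixel columns grow to the right and rows downward; lengths in m; the calibration is good to about 2 mm. A picture is of the moment at which its call begins: read the wrist's pose just before it. camera_params takes no time and is no camera call; for the wrist camera it gives the pose at the moment of the call.
- env.sign_off(): hands the job in, once; it reports no verdict.
The state is a dict: "time_s": time; "qpos": joint angles; "joint_velocities": joint speeds; "effort": joint torques, N m; "tool_pos": TCP position; "tool_rot": TCP orientation; "force": force on the tool from outside, world axes, zero at the start; "wrist_torque": the same for the moment, N m; "grip_width": finger opening in m.
Only numpy, scipy, OpenCV 4.12 (cv2) and the standard library are available. Lean on these libraries where they do the work, as an engineer would, in place of code of your own. Each camera call takes 0.05 s, during which the arm holds its last target. There are 200 camera calls.

## Task

On the welding table, lock the red-handled bayonet bolt of the fixture block that carries the copper pipe: push it down against its spring, give it a quarter turn clockwise (seen from above) while it is down, then let go so that it stays down with its handle crosswise. Leave the yellow and the blue bolt as they are.

Things in the scene. Friction and masses are not known exactly. Their poses are not given: they have to be found in the camera images.
- red_bolt: Loose bayonet bolt, 0.2 kg, 65 mm tall. Origin: centre of underside; x along its handle. Bottom up: lug 44 (x) by 14, z 0-10; shaft 20 across; dark flange 48 across, z 28-33; red handle bar 46 (x) by 14 (y), z 33-65, pinched across its 14. Starts with origin 40 mm above the table, handle along the block's x, lug in a slot (2 mm play). Spring pushes up: 4 N at first, 10 N at 16 mm down.
- red_block: Fixed grey block 100 x 100 x 50 tall; nose 60 wide to x = 140 mm holds a copper pipe 38 across, 52 high. Origin: underside centre, under the bolt; x along nose and slot; white marks on y. Once 12 mm down the bolt turns clockwise only, 90 degrees to a stop; at 18 mm down its flange meets the block. Let go after the turn, it rises against a lip, staying 12 mm below its start, handle along y.
- yellow_bolt: Bolt like the red one but with a yellow handle, standing up unlocked in a like grey block, whose nose carries a dark square steel tube. Origin: centre of its underside; x along its handle. To be left as it is.
- blue_bolt: Bolt like the red one but with a blue handle, standing up unlocked in a like grey block, whose nose is empty. Origin: centre of its underside; x along its handle. To be left as it is.
There are look-alikes about, which are no part of the job. What is shaped like the red_block but green is not meant.

How it is judged (in metres and radians):
At the end, for the whole second after the job is handed in: The red bolt stays down, its origin less than 33 mm above its block's underside (at least 7 mm lower than at the start), its handle within 0.35 rad (20 degrees) of the block's y axis, upright within 0.2 rad and at rest, released (z of red_bolt in the frame of red_block below 0.033 m and angle between the x axis of red_bolt and the y axis of red_block, either way round below 0.35 rad and angle between red_bolt's own z axis and vertical below 0.2 rad and linear speed of red_bolt below 0.02 m/s); the robot touches nothing.
It fails at once if the yellow bolt is moved by more than 6 mm or tipped (distance of yellow_bolt from where it was at the start of the episode above 0.006 m or angle between yellow_bolt's own z axis and vertical above 0.25 rad).
It fails at once if the blue bolt is moved by more than 6 mm or tipped (distance of blue_bolt from where it was at the start of the episode above 0.006 m or angle between blue_bolt's own z axis and vertical above 0.25 rad).
It also fails if it takes over 35 s, if anything falls off the work surface, if the arm or the gripper's body presses on something with over 40 N, if the wrist force passes 120 N, or if a joint passes its speed limit or range.

## Working session

There is one attempt and no reset: what is moved stays moved. The work goes in short steps, Python scripts to look and compute and a tool call to move; the robot and the scene stay as the last step left them, time stands still between calls to the robot, and variables do not carry over. Pictures are saved under pics/ and viewed, about 8 in all and at most 12, crops included, and the job is handed in when it is done.

Besides the shell and the picture viewer there is one more tool, called after "Request:" by a JSON object that holds its "fn" and its "kwargs", one argument or row to a line. carry_out: Moves the arm, as the interface text tells. Its arguments: {"type":"object","properties":{"plan":{"type":"array","items":{"type":"object","properties":{"grip":{"type":"number"},"dp":{"type":"array","items":{"type":"number"}},"rotation":{"type":"array","items":{"type":"number"}}}}},"force":{"type":"number"}},"required":["plan"]}

```bash
mkdir -p pics
python3 - <<'E'
from cell import env
import cv2
o=env.get_obs(); print({k:o[k] for k in('time_s','tool_pos','tool_rot','grip_width','force')})
for n in('scene','top'):
    cv2.imwrite(f'pics/{n}1.png',env.read_camera(n)[:,:,::-1]); p=env.camera_params(n); print(n,p)
E
```

```text
{'time_s': 0.0, 'tool_pos': array([ 0.18615621, -0.62219649,  0.22144793]), 'tool_rot': array([ 1.79992572e+02,  1.10236071e-01, -7.33355209e+01]), 'grip_width': 0.0868810725295271, 'force': array([ 0.5669698 , -0.78146193,  0.60690126])}
scene {'fx': 422.0185646739811, 'fy': 422.0185646739811, 'cx': 315.96245049125935, 'cy': 199.0881331181185, 'k1': -0.11022123567754888, 'R': array([[ 0.03882673,  0.99905508, -0.0195303 ],
       [ 0.67188645, -0.04056897, -0.73954227],
       [-0.73963578,  0.01559186, -0.67282673]]), 't': array([-0.03908706, -0.24897828,  1.14819139])}
top {'fx': 382.24306137642174, 'fy': 382.24306137642174, 'cx': 318.1421501587292, 'cy': 196.6623190915898, 'k1': -0.08169775657631405, 'R': array([[ 0.07276227, -0.99732643,  0.00675626],
       [-0.97255793, -0.07245299, -0.22109192],
       [ 0.22099032,  0.00951629, -0.97522957]]), 't': array([-0.03414476,  0.41361011,  0.90550428])}
```

View pics/top1.png

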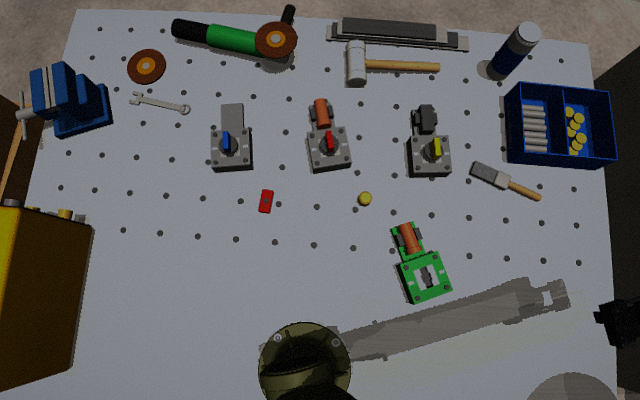

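View pics/scene1.png

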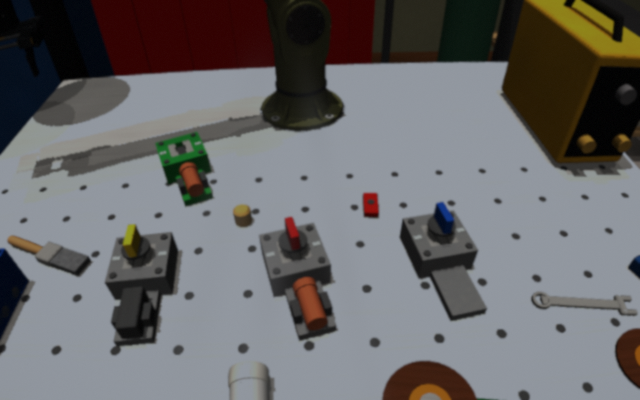

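The top view shows the red bolt in a grey block with a copper pipe at (330,146) and in the scene view at (292,235). Things it could be confused with in the top view: the red loose block (265,200), the green block with a copper pipe (427,275), the yellow bolt (437,148) and the blue bolt (226,142). I choose (330,146), and will measure it and check it in a crop.

```bash
cat > h.py <<'E'
import numpy as np, cv2
from cell import env
def K(p): return np.array([[p['fx'],0,p['cx']],[0,p['fy'],p['cy']],[0,0,1.]]), np.array([p['k1'],0,0,0.])
def ray(p,uv):
    k,d=K(p); n=cv2.undistortPoints(np.array([[uv]],float),k,d)[0,0]
    return -p['R'].T@p['t'], p['R'].T@np.array([*n,1.])
def onz(p,uv,z):
    c,r=ray(p,uv); return c+r*(z-c[2])/r[2]
def proj(p,X):
    k,d=K(p); return cv2.projectPoints(np.array(X,float).reshape(-1,3),cv2.Rodrigues(p['R'])[0],p['t'],k,d)[0][:,0]
def red(im,box):
    h=cv2.cvtColor(im,cv2.COLOR_RGB2HSV).astype(int); m=((h[...,0]<5)|(h[...,0]>172))&(h[...,1]>170)&(h[...,2]>70)
    q=np.zeros_like(m);x0,y0,x1,y1=box;q[y0:y1,x0:x1]=1
    return m&q
E
python3 - <<'E'
from h import *
P={};C={}
out=[]
for n,b in(('top',(312,128,352,160)),('scene',(275,210,312,255))):
    im=cv2.imread(f'pics/{n}1.png')[:,:,::-1].copy(); m=red(im,b); v,u=np.nonzero(m); C[n]=(u.mean(),v.mean()); P[n]=env.camera_params(n)
    print(n,m.sum(),C[n],onz(P[n],C[n],.095)[:2])
    x0,y0,x1,y1=(280,85,380,185) if n=='top' else (245,200,345,340)
    cr=im.copy(); out.append(cv2.resize(cr[y0:y1,x0:x1][:,:,::-1],None,fx=4,fy=4,interpolation=cv2.INTER_CUBIC))
h=max(o.shape[0] for o in out)
cv2.imwrite('pics/c2.png',np.hstack([cv2.copyMakeBorder(o,0,h-o.shape[0],0,0,cv2.BORDER_CONSTANT) for o in out]))
# triangulate
A=np.zeros((3,3));bb=np.zeros(3)
for n in C:
    c,r=ray(P[n],C[n]); r/=np.linalg.norm(r); M=np.eye(3)-np.outer(r,r);A+=M;bb+=M@c
print('tri',np.linalg.solve(A,bb))
E
```

```text
top 99 (np.float64(329.3838383838384), np.float64(139.16161616161617)) [ 0.55003061 -0.02106568]
scene 154 (np.float64(291.46753246753246), np.float64(228.42857142857142)) [ 0.54449254 -0.01979358]
tri [ 0.54840208 -0.02028391  0.09905531]
```

View pics/c2.png

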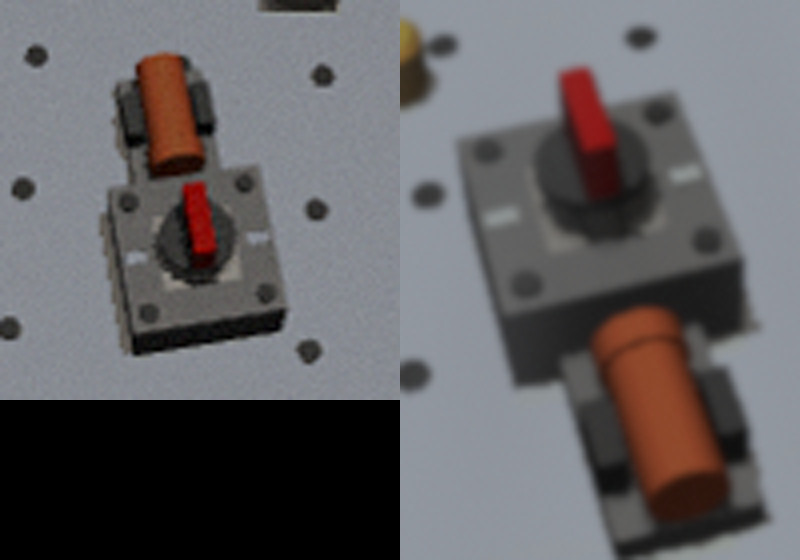

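The crop confirms it: a red handle in a grey block with a copper pipe. I take its yaw from the block-top corners and the white marks.

Run:
```python
from h import *
for n,o,pts in(('top',(280,85),[(108,190),(260,165),(285,308),(132,338),(137,258),(258,239)]),('scene',(245,200),[(57,140),(275,93),(343,260),(110,315),(102,216),(286,174)])):
    p=env.camera_params(n)
    W=np.array([onz(p,(a/4+o[0]-.4,b/4+o[1]-.4),.05)[:2] for a,b in pts])
    a=lambda d:np.degrees(np.arctan2(d[1],d[0]))
    c=W[:4].mean(0); m=W[4]-W[5]
    print(n,c,W[4:].mean(0),'mark',a(m)%180,'edges',[(round(a(W[(i+1)%4]-W[i])%90,1),round(np.linalg.norm(W[(i+1)%4]-W[i]),3)) for i in range(4)])
```

```text
top [ 0.54646292 -0.02109542] [ 0.54706484 -0.02188469] mark 103.7808003069543 edges [(np.float64(14.4), np.float64(0.1)), (np.float64(12.5), np.float64(0.099)), (np.float64(15.9), np.float64(0.099)), (np.float64(13.2), np.float64(0.101))]
scene [ 0.54936996 -0.01884988] [ 0.54776581 -0.01933842] mark 103.90789526768671 edges [(np.float64(13.6), np.float64(0.099)), (np.float64(14.1), np.float64(0.099)), (np.float64(13.7), np.float64(0.096)), (np.float64(15.5), np.float64(0.099))]
```

Request:
{"fn": "carry_out", "kwargs": {
  "plan": [
    {"grip":0,"dp":[-0.026,-0.029,0],"rotation":[0,0,0]},
    {"grip":0,"dp":[-0.026,-0.029,0],"rotation":[0,0,0]},
    {"grip":0,"dp":[-0.026,-0.029,0],"rotation":[0,0,0]},
    {"grip":0,"dp":[-0.026,-0.029,0],"rotation":[0,0,0]},
    {"grip":0,"dp":[-0.026,-0.029,0],"rotation":[0,0,0]},
    {"grip":0,"dp":[-0.026,-0.029,0],"rotation":[0,0,0]},
    {"grip":0,"dp":[-0.026,-0.029,0],"rotation":[0,0,0]},
    {"grip":0,"dp":[-0.026,-0.029,0],"rotation":[0,0,0]}
  ]
}}

```text
time_s: 0.77
tool_pos: [0.3455, -0.3534, 0.2142]
tool_rot: [179.5, 0.4, -74.5]
force: [0.5, -0.4, 0.9]
grip_width: 0.0868
```

Request:
{"fn": "carry_out", "kwargs": {
  "plan": [
    {"grip":0,"dp":[-0.028,-0.03,-0.001],"rotation":[0,0,0]},
    {"grip":0,"dp":[-0.028,-0.03,-0.001],"rotation":[0,0,0]},
    {"grip":0,"dp":[-0.028,-0.03,-0.001],"rotation":[0,0,0]},
    {"grip":0,"dp":[-0.028,-0.03,-0.001],"rotation":[0,0,0]},
    {"grip":0,"dp":[-0.028,-0.03,-0.001],"rotation":[0,0,0]},
    {"grip":0,"dp":[-0.028,-0.03,-0.001],"rotation":[0,0,0]},
    {"grip":0,"dp":[-0.028,-0.03,-0.001],"rotation":[0,0,0]},
    {"grip":0,"dp":[-0.022,-0.024,-0.001],"rotation":[0,0,-7]}
  ]
}}

```text
time_s: 1.43
tool_pos: [0.512, -0.0716, 0.2201]
tool_rot: [179.5, 0.5, -67.5]
force: [-0.3, -0.7, -0.2]
grip_width: 0.0872
```

```bash
python3 -c "
from cell import env
print(env.get_obs()['qpos'])"
```

```text
[ 38.87785185   4.75933775 -35.32975863 100.39187247   2.6528806
  76.43148468 -64.51095177]
```

Request:
{"fn": "carry_out", "kwargs": {
  "plan": [
    {"grip":0,"dp":[0,0,0],"rotation":[0,0,-7.1]},
    {"grip":0,"dp":[0,0,0],"rotation":[0,0,-7.1]},
    {"grip":0,"dp":[0,0,0],"rotation":[0,0,-7.1]},
    {"grip":0,"dp":[0,0,0],"rotation":[0,0,-7.1]},
    {"grip":0,"dp":[0,0,0],"rotation":[0,0,-7.1]},
    {"grip":0,"dp":[0,0,0],"rotation":[0,0,-7.1]},
    {"grip":0,"dp":[0,0,0],"rotation":[0,0,-7.1]},
    {"grip":0,"dp":[0,0,0],"rotation":[0,0,-7.1]}
  ]
}}

```text
time_s: 2.1
tool_pos: [0.5138, -0.0567, 0.2174]
tool_rot: [-179.6, 1.0, -10.0]
force: [-0.4, 0.0, 0.0]
grip_width: 0.0872
```

Request:
{"fn": "carry_out", "kwargs": {
  "plan": [
    {"grip":0,"dp":[0,0,0],"rotation":[0,0,-7.1]},
    {"grip":0,"dp":[0,0,0],"rotation":[0,0,-7.1]},
    {"grip":0,"dp":[0,0,0],"rotation":[0,0,-7.1]},
    {"grip":0,"dp":[0,0,0],"rotation":[0,0,-7.1]},
    {"grip":0,"dp":[0,0,0],"rotation":[0,0,-7.1]},
    {"grip":0,"dp":[0,0,0],"rotation":[0,0,-7.1]},
    {"grip":0,"dp":[0,0,0],"rotation":[0,0,-7.1]},
    {"grip":0,"dp":[0,0,0],"rotation":[0,0,-7.1]}
  ]
}}

```text
time_s: 2.77
tool_pos: [0.5109, -0.0565, 0.214]
tool_rot: [-178.7, 0.4, 47.3]
force: [0.5, 0.3, -0.1]
grip_width: 0.087
```

Request:
{"fn": "carry_out", "kwargs": {
  "plan": [
    {"grip":0,"dp":[0,0,0],"rotation":[0,0,-7.1]},
    {"grip":0,"dp":[0,0,0],"rotation":[0,0,-7.1]},
    {"grip":0,"dp":[0,0,0],"rotation":[0,0,-7.1]},
    {"grip":0,"dp":[0,0,0],"rotation":[0,0,-7.1]},
    {"grip":0,"dp":[0,0,0],"rotation":[0,0,-7.1]},
    {"grip":0,"dp":[0,0,0],"rotation":[0,0,-7.1]},
    {"grip":0,"dp":[0,0,0],"rotation":[0,0,-7.1]},
    {"grip":0,"dp":[0,0,0],"rotation":[0,0,-7.1]}
  ]
}}

```text
time_s: 3.43
tool_pos: [0.5079, -0.0565, 0.2106]
tool_rot: [-178.6, -1.1, 104.6]
force: [-0.0, 0.6, 0.1]
grip_width: 0.0873
```

```bash
cat >> h.py <<'E'
from scipy.spatial.transform import Rotation as Ro
def go(xyz,yaw):
    o=env.get_obs(); R=Ro.from_euler('xyz',o['tool_rot'],degrees=True)
    T=Ro.from_euler('xyz',[180,0,yaw],degrees=True)
    print('t',o['time_s'],'pos',o['tool_pos'].round(4),o['tool_rot'].round(2),'dp',R.inv().apply(np.array(xyz)-o['tool_pos']).round(4),'rot',(R.inv()*T).as_rotvec(degrees=True).round(2))
E
python3 -c "
from h import *
go([.548,-.02,.18],104)"
```

```text
t 3.4333 pos [ 0.5079 -0.0565  0.2106] [-178.62   -1.08  104.57] dp [0.0247 0.0488 0.0299] rot [-1.39 -1.07  0.59]
```

Request:
{"fn": "carry_out", "kwargs": {
  "plan": [
    {"grip":0,"dp":[0.012,0.024,0.015],"rotation":[-1.4,-1.1,0.6]},
    {"grip":0,"dp":[0.012,0.024,0.015],"rotation":[0,0,0]},
    {"grip":0,"dp":[0,0,0],"rotation":[0,0,0]},
    {"grip":0,"dp":[0,0,0],"rotation":[0,0,0]}
  ]
}}

```text
time_s: 3.77
tool_pos: [0.5484, -0.0225, 0.1779]
tool_rot: [-179.9, 0.1, 104.2]
force: [-0.0, -0.3, -0.6]
grip_width: 0.087
```

Run:
```python
from h import *
p=env.camera_params('wrist'); im=env.read_camera('wrist'); go([.548,-.02,.18],104)
cv2.imwrite('pics/w3.png',im[:,:,::-1]); m=red(im,(0,0,640,400))
n,l,s,c=cv2.connectedComponentsWithStats(m.astype(np.uint8))
for i in range(1,n):
    if s[i,4]>100: print(s[i],c[i],onz(p,c[i],.1)[:2])
c0=np.array([.548,-.02]);a=np.radians(14);X=np.array([np.cos(a),np.sin(a)]);Y=np.array([-X[1],X[0]])
print(proj(p,[[*(c0+X*i*.023+Y*j*.007),.105] for i,j in((-1,-1),(1,-1),(1,1),(-1,1))]).round(0))
```

```text
t 3.8167 pos [ 0.5481 -0.0224  0.1777] [-1.7994e+02  8.0000e-02  1.0419e+02] dp [ 0.0024  0.0005 -0.0023] rot [-0.06  0.08  0.19]
[ 484   37   59   72 2010] [512.85621891  71.57412935] [0.4202066  0.08556181]
[313 178  17  56 922] [320.85140998 205.38503254] [ 0.54799135 -0.01934866]
[[311. 178.]
 [311. 235.]
 [329. 235.]
 [330. 178.]]
```

View pics/w3.png

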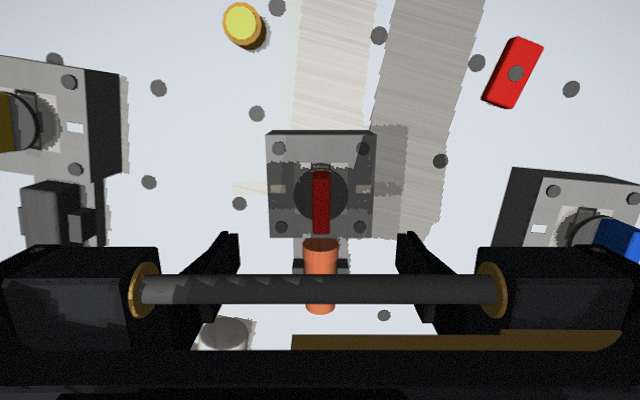

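The wrist view shows the red handle at px (321,205), standing square, with the copper pipe in front of it. It matches the prediction to about 1 mm, so I descend.

Request:
{"fn": "carry_out", "kwargs": {
  "plan": [
    {"grip":0,"dp":[0.003,0,0.03],"rotation":[0,0,0]},
    {"grip":0,"dp":[0,0,0.03],"rotation":[0,0,0]},
    {"grip":0,"dp":[0,0,0.025],"rotation":[0,0,0]},
    {"grip":0,"dp":[0,0,0.009],"rotation":[0,0,0]},
    {"grip":0,"dp":[0,0,0],"rotation":[0,0,0]}
  ]
}}

```text
time_s: 4.23
tool_pos: [0.5482, -0.0244, 0.0846]
tool_rot: [179.8, 0.4, 103.9]
force: [0.4, -0.3, 0.5]
grip_width: 0.0866
```

```bash
python3 -c "
from h import *
go([.548,-.0195,.079],104)"
```

```text
t 4.2333 pos [ 0.5482 -0.0244  0.0846] [179.83   0.45 103.89] dp [0.0049 0.001  0.0056] rot [ 0.17  0.45 -0.11]
```

Request:
{"fn": "carry_out", "kwargs": {
  "plan": [
    {"grip":0,"dp":[0.005,0.001,0.005],"rotation":[0,0.4,0]},
    {"grip":0,"dp":[0,0,0],"rotation":[0,0,0]}
  ]
}}

```text
time_s: 4.4
tool_pos: [0.5482, -0.0203, 0.0809]
tool_rot: [179.8, 0.1, 103.8]
force: [-0.5, 0.7, -0.8]
grip_width: 0.0867
```

```bash
python3 -c "
from h import *
go([.548,-.0195,.079],104)"
```

```text
t 4.4 pos [ 0.5482 -0.0203  0.0809] [1.7979e+02 8.0000e-02 1.0377e+02] dp [ 0.0009 -0.      0.0019] rot [ 0.21  0.09 -0.23]
```

Request:
{"fn": "carry_out", "kwargs": {
  "force": 40,
  "plan": [
    {"grip":0.6,"dp":[0.001,0,0.002],"rotation":[0,0,0]},
    {"grip":1,"dp":[0,0,0],"rotation":[0,0,0]},
    {"grip":1,"dp":[0,0,0],"rotation":[0,0,0]},
    {"grip":1,"dp":[0,0,0],"rotation":[0,0,0]},
    {"grip":1,"dp":[0,0,0],"rotation":[0,0,0]},
    {"grip":1,"dp":[0,0,0],"rotation":[0,0,0]},
    {"grip":1,"dp":[0,0,0],"rotation":[0,0,0]},
    {"grip":1,"dp":[0,0,0],"rotation":[0,0,0]}
  ]
}}

```text
time_s: 5.07
tool_pos: [0.552, -0.0197, 0.0846]
tool_rot: [179.3, 0.3, 103.7]
force: [-0.0, -0.3, 0.7]
grip_width: 0.0418
```

Request:
{"fn": "carry_out", "kwargs": {
  "plan": [
    {"grip":1,"dp":[0,-0.004,0.005],"rotation":[0.6,0,0]},
    {"grip":1,"dp":[0,0,0.001],"rotation":[0,0,0]},
    {"grip":1,"dp":[0,0,0],"rotation":[0,0,0]},
    {"grip":1,"dp":[0,0,0.001],"rotation":[0,0,0]}
  ]
}}

```text
time_s: 5.4
tool_pos: [0.5476, -0.0208, 0.0767]
tool_rot: [180.0, 0.3, 103.7]
force: [-0.7, -0.0, -0.1]
grip_width: 0.015
```

```bash
python3 -c "
from h import *
go([.548,-.0195,.079],104);o=env.get_obs();print(o['grip_width'],o['force'])"
```

```text
t 5.4 pos [ 0.5476 -0.0208  0.0767] [179.99   0.34 103.74] dp [ 0.0012  0.0007 -0.0023] rot [ 0.01  0.34 -0.26]
0.01501471836933479 [-0.67099743 -0.03538499 -0.06344998]
```

Nearly closed (15 mm). I let it settle, then push down.

Request:
{"fn": "carry_out", "kwargs": {
  "plan": [
    {"grip":1,"dp":[0.001,0,0],"rotation":[0,0,0]},
    {"grip":1,"dp":[0,0,0],"rotation":[0,0,0]},
    {"grip":1,"dp":[0,0,0],"rotation":[0,0,0]}
  ]
}}

```text
time_s: 5.65
tool_pos: [0.5474, -0.0203, 0.0765]
tool_rot: [-180.0, 0.4, 103.7]
force: [-0.6, -0.4, 0.0]
grip_width: 0.0137
```

Request:
{"fn": "carry_out", "kwargs": {
  "plan": [
    {"grip":1,"dp":[0,0,0.004],"rotation":[0,0,0]},
    {"grip":1,"dp":[0,0,0.004],"rotation":[0,0,0]},
    {"grip":1,"dp":[0,0,0.004],"rotation":[0,0,0]}
  ]
}}

```text
time_s: 5.9
tool_pos: [0.5477, -0.0202, 0.0654]
tool_rot: [180.0, 0.4, 103.7]
force: [-2.2, -0.2, 5.9]
grip_width: 0.014
```

Request:
{"fn": "carry_out", "kwargs": {
  "plan": [
    {"grip":1,"dp":[0,0,0.003],"rotation":[0,0,0]},
    {"grip":1,"dp":[0,0,0.002],"rotation":[0,0,0]},
    {"grip":1,"dp":[0,0,0.001],"rotation":[0,0,0]}
  ]
}}

```text
time_s: 6.15
tool_pos: [0.5478, -0.0202, 0.0596]
tool_rot: [-180.0, 0.5, 103.7]
force: [-1.8, -0.3, 8.4]
grip_width: 0.0138
```

Request:
{"fn": "carry_out", "kwargs": {
  "plan": [
    {"grip":1,"dp":[0,0,0],"rotation":[0,0,4]},
    {"grip":1,"dp":[0,0,0],"rotation":[0,0,4]},
    {"grip":1,"dp":[0,0,0],"rotation":[0,0,4]}
  ]
}}

```text
time_s: 6.4
tool_pos: [0.5492, -0.0199, 0.0611]
tool_rot: [179.8, 0.5, 91.3]
force: [-2.4, 0.3, 7.8]
grip_width: 0.0136
```

```bash
python3 -c "
from h import *
go([.5478,-.0202,.0605],14);o=env.get_obs();print(o['wrist_torque'],o['force'])"
```

```text
t 6.4 pos [ 0.5492 -0.0199  0.0611] [179.81   0.49  91.34] dp [-0.0002 -0.0015  0.0006] rot [ 0.49  0.28 77.34]
[0.00663071 0.37722581 0.02434224] [-2.40589902  0.30878473  7.78225063]
```

Turning freely. The drift is about 0.5 mm per row, so I compensate in the next rows.

Request:
{"fn": "carry_out", "kwargs": {
  "plan": [
    {"grip":1,"dp":[0,-0.0015,0.001],"rotation":[0.3,0.2,6]},
    {"grip":1,"dp":[0,-0.0005,0.0005],"rotation":[0,0,6]},
    {"grip":1,"dp":[0,-0.0005,0.0005],"rotation":[0,0,6]},
    {"grip":1,"dp":[0,-0.0005,0.0005],"rotation":[0,0,6]}
  ]
}}

```text
time_s: 6.73
tool_pos: [0.5505, -0.02, 0.062]
tool_rot: [179.5, 0.2, 66.2]
force: [-2.0, -1.3, 7.3]
grip_width: 0.014
```

```bash
python3 -c "
from h import *
go([.5478,-.0202,.0605],14);o=env.get_obs();print(o['wrist_torque'],o['force'])"
```

```text
t 6.7333 pos [ 0.5505 -0.02    0.062 ] [179.51   0.2   66.24] dp [-0.0013 -0.0024  0.0015] rot [ 5.400e-01 -4.000e-02  5.224e+01]
[-0.19088189  0.35086327  0.02591576] [-2.03986083 -1.34106707  7.32531932]
```

Request:
{"fn": "carry_out", "kwargs": {
  "plan": [
    {"grip":1,"dp":[-0.001,-0.0025,0.002],"rotation":[0.5,0,6]},
    {"grip":1,"dp":[0,-0.001,0.001],"rotation":[0,0,6]},
    {"grip":1,"dp":[-0.0005,-0.001,0.001],"rotation":[0,0,6]},
    {"grip":1,"dp":[-0.0005,-0.001,0.001],"rotation":[0,0,6]}
  ]
}}

```text
time_s: 7.07
tool_pos: [0.5499, -0.0205, 0.0609]
tool_rot: [179.4, -0.1, 41.0]
force: [-1.4, -1.8, 8.6]
grip_width: 0.0139
```

```bash
python3 -c "
from h import *
go([.5478,-.0202,.0605],14);o=env.get_obs();print(o['wrist_torque'],o['force'])"
```

```text
t 7.0667 pos [ 0.5499 -0.0205  0.0609] [ 1.794e+02 -1.500e-01  4.100e+01] dp [-0.0014 -0.0016  0.0004] rot [ 0.55 -0.29 27.  ]
[-0.19938027  0.29754441  0.0111411 ] [-1.40810212 -1.78389291  8.62861398]
```

Request:
{"fn": "carry_out", "kwargs": {
  "plan": [
    {"grip":1,"dp":[-0.0015,-0.0015,0.001],"rotation":[0.5,-0.3,6]},
    {"grip":1,"dp":[-0.0005,-0.0005,0.0005],"rotation":[0,0,6]},
    {"grip":1,"dp":[-0.0005,-0.0005,0.0005],"rotation":[0,0,6]},
    {"grip":1,"dp":[-0.0005,-0.0005,0.0005],"rotation":[0,0,6]}
  ]
}}

```text
time_s: 7.4
tool_pos: [0.5501, -0.0206, 0.062]
tool_rot: [179.6, -0.4, 15.8]
force: [-1.9, -0.5, 7.3]
grip_width: 0.0137
```

```bash
python3 -c "
from h import *
go([.5478,-.0202,.0605],14);o=env.get_obs();print(o['wrist_torque'],o['force'])"
```

```text
t 7.4 pos [ 0.5501 -0.0206  0.062 ] [179.59  -0.36  15.75] dp [-0.0021 -0.0011  0.0015] rot [ 0.4  -0.37  1.75]
[-0.22179154  0.27198171  0.01857997] [-1.94166658 -0.51369748  7.34347869]
```

Request:
{"fn": "carry_out", "kwargs": {
  "plan": [
    {"grip":1,"dp":[-0.002,-0.001,0.001],"rotation":[0.4,-0.4,2.5]},
    {"grip":1,"dp":[0,0,0],"rotation":[0,0,0]}
  ]
}}

```text
time_s: 7.57
tool_pos: [0.5498, -0.0205, 0.0627]
tool_rot: [179.9, -0.2, 12.9]
force: [-3.1, -0.5, 6.2]
grip_width: 0.0139
```

```bash
python3 -c "
from h import *
go([.5478,-.0202,.0605],14);o=env.get_obs();print(o['wrist_torque'],o['force'])"
```

```text
t 7.5667 pos [ 0.5498 -0.0205  0.0627] [ 1.7987e+02 -1.7000e-01  1.2860e+01] dp [-0.0019 -0.0007  0.0022] rot [ 0.13 -0.17 -1.14]
[0.03153214 0.9983522  0.03717177] [-3.13124028 -0.48950998  6.16928883]
```

Request:
{"fn": "carry_out", "kwargs": {
  "plan": [
    {"grip":0.3,"dp":[0,0,0],"rotation":[0,0,0]},
    {"grip":0.3,"dp":[0,0,0],"rotation":[0,0,0]},
    {"grip":0.3,"dp":[0,0,0],"rotation":[0,0,0]},
    {"grip":0.3,"dp":[0,0,0],"rotation":[0,0,0]},
    {"grip":0.3,"dp":[0,0,0],"rotation":[0,0,0]},
    {"grip":0.3,"dp":[0,0,0],"rotation":[0,0,0]}
  ]
}}

```text
time_s: 8.07
tool_pos: [0.5509, -0.0198, 0.0616]
tool_rot: [179.9, -0.3, 12.9]
force: [0.4, 0.8, 1.7]
grip_width: 0.0458
```

Request:
{"fn": "carry_out", "kwargs": {
  "plan": [
    {"grip":0.3,"dp":[0,0,-0.02],"rotation":[0,0,0]},
    {"grip":0.3,"dp":[0,0,-0.025],"rotation":[0,0,0]},
    {"grip":0.3,"dp":[0,0,-0.03],"rotation":[0,0,0]},
    {"grip":0.3,"dp":[0,0,-0.03],"rotation":[0,0,0]},
    {"grip":0.3,"dp":[0,0,-0.02],"rotation":[0,0,0]},
    {"grip":0.3,"dp":[0,0,0],"rotation":[0,0,0]}
  ]
}}

```text
time_s: 8.57
tool_pos: [0.5462, -0.0198, 0.1871]
tool_rot: [-179.9, 0.3, 12.9]
force: [0.2, -0.3, -0.1]
grip_width: 0.0607
```

Run:
```python
from h import *
p=env.camera_params('wrist'); w=env.read_camera('wrist'); t=env.read_camera('top'); s=env.read_camera('scene')
a=cv2.resize(s[200:340,235:345],(440,560),interpolation=3); b=cv2.resize(w[:,120:520],(360,360))
cv2.imwrite('pics/e4.png',np.hstack([a,cv2.copyMakeBorder(b,0,200,0,0,cv2.BORDER_CONSTANT)])[:,:,::-1])
for n,im in(('top',t),('scene',s)):
    for z in(.095,.105,.093):
        pass
P={n:env.camera_params(n) for n in('top','scene')}
A=np.zeros((3,3));bb=np.zeros(3)
for n,im,bx in(('top',t,(305,125,355,165)),('scene',s,(270,205,315,260))):
    m=red(im,bx);v,u=np.nonzero(m);print(n,m.sum(),u.mean(),v.mean(),u.min(),u.max(),v.min(),v.max())
    c,r=ray(P[n],(u.mean(),v.mean()));r/=np.linalg.norm(r);M=np.eye(3)-np.outer(r,r);A+=M;bb+=M@c
print('tri',np.linalg.solve(A,bb)); go([.548,-.02,.2],14); print(env.get_obs()['grip_width'])
```

```text
<stdin>:11: RuntimeWarning: Mean of empty slice.
  ret = ret.dtype.type(ret / rcount)
Traceback (most recent call last):
ValueError: zero-size array to reduction operation minimum which has no identity
```

View pics/e4.png

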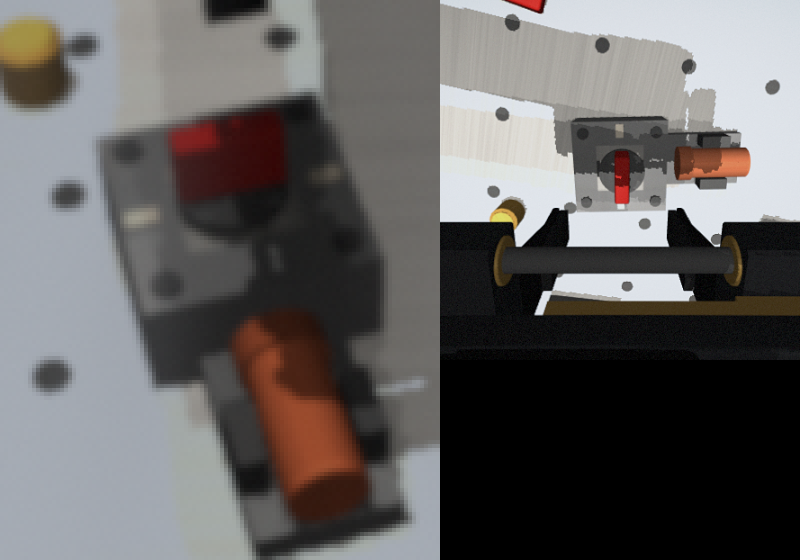

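The handle now lies crosswise between the white marks, in the scene crop around (228,155) and in the wrist crop around (622,177), and the gripper is clear. Next I check its height against projections of the locked and unlocked states.

Run:
```python
from h import *
p=env.camera_params('scene'); c0=np.array([.548,-.02]);a=np.radians(14);X=np.array([np.cos(a),np.sin(a)]);Y=np.array([-X[1],X[0]])
im=cv2.imread('pics/e4.png')[:,:,::-1].copy()[:,:440]
h=cv2.cvtColor(im,cv2.COLOR_RGB2HSV).astype(int);m=((h[...,0]<4)|(h[...,0]>172))&(h[...,1]>150)&(h[...,2]>50);m[260:]=0;m[:60]=0
v,u=np.nonzero(m);print('seen hull bbox',235+u.min()/4,235+u.max()/4,200+v.min()/4,200+v.max()/4,'mean',235+u.mean()/4,200+v.mean()/4)
for z0 in(.028,.04):
    q=proj(p,[[*(c0+X*i*.007+Y*j*.023),z0+k] for i in(-1,1) for j in(-1,1) for k in(.033,.065)])
    msk=np.zeros((400,640),np.uint8);cv2.fillConvexPoly(msk,cv2.convexHull(q.astype(np.float32)).round().astype(int),1);vv,uu=np.nonzero(msk)
    print(z0,'bbox',q.min(0),q.max(0),'mean',uu.mean(),vv.mean())
```

```text
seen hull bbox 278.0 304.75 229.0 247.75 mean 293.2048507462687 237.69440298507462
0.028 bbox [276.5578656 224.851754 ] [306.97538489 250.21973471] mean 292.0 237.5
0.04 bbox [275.93158331 219.66620306] [306.72575982 245.37348309] mean 291.7224958949097 232.47783251231527
```

The height matches the locked state: image row 237.7, against 237.5 predicted for locked and 232.5 for unlocked. I hand in.

```bash
python3 -c "
from cell import env
print(env.sign_off(), env.get_obs()['force'])"
```

```text
the job is handed in; nothing more can be done
the job is handed in; nothing more can be done
```

The red bolt in the copper-pipe block is locked, and I handed the job in at about 8.7 s. I gripped its handle, pushed it about 17 mm down, turned it about 91° clockwise to the stop, let go and rose about 125 mm clear.

**Final checks:**
- **Angle:** the last pictures show the handle crosswise along the white marks.
- **Height:** the handle's mean image row was 237.7. I predicted 237.5 for the locked height (28 mm) and 232.5 for the start height (40 mm).
- **Clear of the robot:** the tool force was about zero after the rise.
- **Yellow and blue bolts:** the arm kept well away from them. I did not measure them again at the end.

**Failed or disagreed:**
- **Triangulation:** my last script for the bolt position stopped with an error because its red filter found nothing in one view. I used the projection check instead, with a looser filter.
- **Position:** the tool drifted about 0.5 mm per row while holding. I corrected for this, and a 1–2 mm offset remained during the turn.
- **Spring force:** it read about 8 N, a little under the 10 N expected at that depth.

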